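# Slide the glue pot to its ring

## Task

Slide the squat lidded pot with the side handle along the metal plate, from the place outlined by a square to the place outlined by a ring, so that its round base stands inside the ring. Keep it flat on the plate all the way, without lifting or tipping it, and leave the tall pot and the wooden hand screw where they are. Then let go.

Things in the scene. Friction and masses are not known exactly. Their poses are not given: they have to be found in the camera images.
- glue_pot_mid (a point): Squat steel pot to slide, 84 mm across, 96 tall, 0.4-0.8 kg, fixed lid, on the plate in the square outline. Point on its axis 48 mm above its underside. Lid top (88 mm across) 14 mm above the point; black round knob on the axis, 30 mm across, 14 to 48 mm above the point. Side handle 16 mm thick with wooden grip along the pot's +x to 150 mm from the axis, about level with the point.
- ring_place (a point): Centre of the ring outline to slide to: black painted circle, inner radius 57 mm, flat on the plate's top face (point at that face, 12 mm above the bench; z up, y along the plate's long side). The plate is a fixed smooth metal slab 200 x 460 x 12 mm with nothing proud between the two outlines, whose centres are 220 mm apart along it.
- tall_pot_mid (a point): Bystander to leave alone: tall steel pot, body 68 mm across, lid 72 mm, 146 mm tall with its knob, no side handle, on the bench off one end of the plate. Point on its axis, 73 mm above its underside.
- wood_clamp_mid (a point): Bystander to leave alone: wooden hand screw (clamp) lying on the bench off the other end of the plate. Two wooden jaws 180 mm long along its x, 98 mm wide over both, 36 mm tall; two spindles whose handles reach 112 mm either way along its y. Point at its centre, 18 mm above the bench.
Not all that is in view belongs to the job. Leave any purple look-alike of the part that bears glue_pot_mid alone.

How it is judged:
By the outcome, as a careful person would: the job done as asked, in the order asked, and still so for the second after the job is handed in, with the robot touching nothing.
It also fails if it takes over 38 s, if anything falls off the work surface, if the arm or the gripper's body presses on something with over 40 N, if the wrist force passes 120 N, or if a joint passes its speed limit or range.

## Robot

A 6-joint arm with a two-finger parallel gripper is mounted at the origin on the work surface. World frame = base frame: x ahead of the robot, y to its left, z up, the work surface at z = 0. Lengths are in m, angles in rad, forces in N, time in s.
With the tool pointing down it reaches from about 0.375 to 0.9 m from the base axis. Payload 3.1 kg.
Tool frame: the origin (TCP) lies between the finger pads; the fingertips stand 17 mm ahead of it and the grasp point (between the pads) lies 2 mm behind it (robot.nose_length is the distance from the TCP to the fingertips, in m); z points along the fingers, y is the line along which they close (so a half turn about z gives the same grasp; the last joint's range is limited). The gripper opens to 87 mm and grips with 3 to 60 N. Pads are 19 mm wide; open, the fingers measure 117 mm over their backs; the gripper's body (75 mm by 190 mm) begins 51 mm behind the grasp point.
Start: joints at [-1.492, 0.527, 1.433, -0, 1.181, -0.178], TCP at [0.159, -0.604, 0.24] pointing down, gripper open.
Joint ranges: [-3.08, 3.08], [-0.75, 2.2], [0.22, 2.44], [-1.43, 4.57], [0, 2.65], [-2.85, 2.85]. Speed limits (rad/s): [2.79, 2.79, 3.14, 3.14, 3.14, 3.14].

## Interface

Orientations are given as a unit quaternion [x, y, z, w].
In Python, from rig import robot, cams gives the robot as it stands.
- The arm moves only by the shell command python3 -m pendant 'ROWS' [FORCE]. ROWS is JSON, a list of rows, each an object with "jaw": the opening, from 0 (shut) to 1 (fully open); "linear": the shift along the tool's x, y, z in cm, a list of three; "twist": the turn about the tool's z in degrees. A call has 1 to 12 rows; each row shifts and turns the commanded pose from where the row before left it, along the tool's axes as they then stand; what a row does not reach is not made up. A row lasts 1/12 s, in which the tool goes at most 41.7 mm and 7.16 degrees, less where a joint would pass 70% of its speed; a pose out of reach is approached as far as the arm can. A call is refused whole if a number of a shift passes 4.17 or a number of a turn 7.16, either way. A call with a gripper value outside its range is refused whole. The fingers move at their own pace and stop on an object; FORCE is the grip in N (left out, the last holds). Time passes only in rows, so rows that do not move let the fingers close. It gives the time, the measured TCP pose, the force, the opening and the grip force at its end, in the units of the state.
- robot.get_obs(): the state, without advancing time (a new reading comes with each control period).
- cams.camera(name): name is "scene" or "top" or "wrist"; returns a dict with "color" (400x640x3 uint8, blue, green, red), "depth" (400x640 float32, m along the optical axis (not along the pixel's ray), 0 where there is no reading), "fov_y" (degrees; the focal length in pixels is half the picture's height over the tangent of half this angle, whatever the lens; pixels are square), "cx", "cy" (the principal point, pixels), "view" (4x4, takes a point from world to camera coordinates). Camera axes: x right, y down, z forward; pixel columns grow to the right and rows downward; lengths in m; the calibration is good to about 2 mm. The wrist camera is an equidistant fisheye: a pixel r from the principal point sees the ray r / f radians off the axis. A picture is of the moment at which its call begins.
- robot.hand_in(): hands the job in; it is judged then, once.
The state is a dict: "time": time; "q": joint angles; "joint_velocities": joint speeds; "joint_torque": joint torques, N m; "position": TCP position; "tool_rot": TCP orientation; "ft_force": force on the tool from outside, world axes, zero at the start; "moment": the same for the moment, N m; "grip_width": finger opening in m; "grip_force": force on a finger pad.
Only numpy, scipy, OpenCV 4.12 (cv2) and the standard library are available. Lean on these libraries where they do the work, as an engineer would, in place of code of your own. Each camera call takes 0.05 s, during which the arm holds its last target. There are 200 camera calls.

## Working session

There is one attempt and no reset: what is moved stays moved. The work goes in short steps, Python scripts to look and compute and a shell command to move; the robot and the scene stay as the last step left them, time stands still between calls to the robot, and variables do not carry over. Pictures are saved under pics/ and viewed, at most 10 in all, crops included, and the job is handed in when it is done.

```bash
ls; mkdir -p pics; cat > h.py <<'E'
import numpy as np, cv2
from rig import robot, cams
def get(n):
    c=cams.camera(n); c['f']=c['color'].shape[0]/2/np.tan(np.radians(c['fov_y'])/2); return c
def ray(c,u,v,wrist=False):
    x,y=u-c['cx'],v-c['cy']
    if wrist:
        r=np.hypot(x,y)+1e-9; t=r/c['f']; d=np.array([x/r*np.sin(t),y/r*np.sin(t),np.cos(t)])
    else: d=np.array([x/c['f'],y/c['f'],1.])
    R=c['view'][:3,:3]; o=-R.T@c['view'][:3,3]
    return o,R.T@d
def onz(c,u,v,z,wrist=False):
    o,d=ray(c,u,v,wrist); return o+d*(z-o[2])/d[2]
def cloud(c):  # pinhole depth -> world points HxWx3
    h,w=c['depth'].shape; u,v=np.meshgrid(np.arange(w),np.arange(h)); d=c['depth']
    p=np.stack([(u-c['cx'])/c['f']*d,(v-c['cy'])/c['f']*d,d],-1)
    R=c['view'][:3,:3]; P=(p-c['view'][:3,3])@R; P[d==0]=np.nan; return P
E
python3 - <<'E'
from h import *
for n in('scene','top'):
    c=get(n); cv2.imwrite(f'pics/{n}0.png',c['color']); np.savez(f'{n}0.npz',**c); R=c['view'][:3,:3]; print(n,-R.T@c['view'][:3,3],c['f'],R[2])
print(robot.get_obs())
E
```

```text
pics
scene [1.17765551 0.54292885 1.29864582] 501.9499488308723 [-0.46115935 -0.42412786 -0.77938926]
top [ 0.30544272 -0.10446235  1.51493467] 422.1454581619113 [ 0.11112126 -0.01075646 -0.99374864]
{'time': 0.1, 'q': array([-1.49153963e+00,  5.28351468e-01,  1.43377589e+00, -1.74550513e-05,
        1.18137931e+00, -1.78541267e-01]), 'joint_velocities': array([ 0.00125153, -0.00184745, -0.00289564, -0.0014709 ,  0.00023919,
       -0.0009947 ]), 'joint_torque': array([-3.04273672e-04, -4.40986955e+01, -1.77150661e+01,  6.34940690e-02,
        5.33922378e-02, -4.86449528e-05]), 'position': array([ 0.15929389, -0.60371642,  0.23868225]), 'tool_rot': array([ 9.91703141e-01,  1.28545573e-01,  3.94275460e-05, -9.56229085e-04]), 'ft_force': array([0.13266289, 0.41925034, 0.15991953]), 'moment': array([-0.00377838,  0.02504414, -0.02276319]), 'grip_force': 0.0, 'grip_width': 0.08685193622393947}
```

View pics/scene0.png

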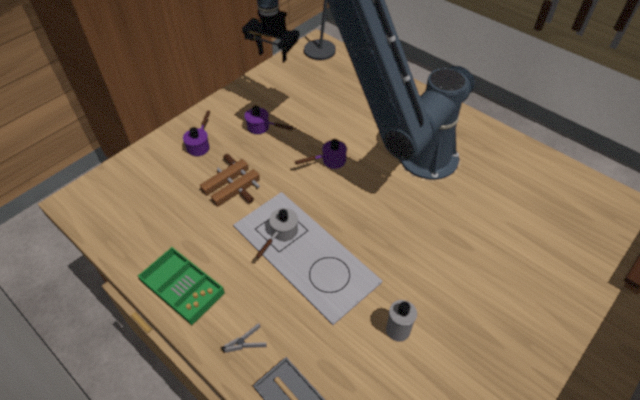

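View pics/top0.png

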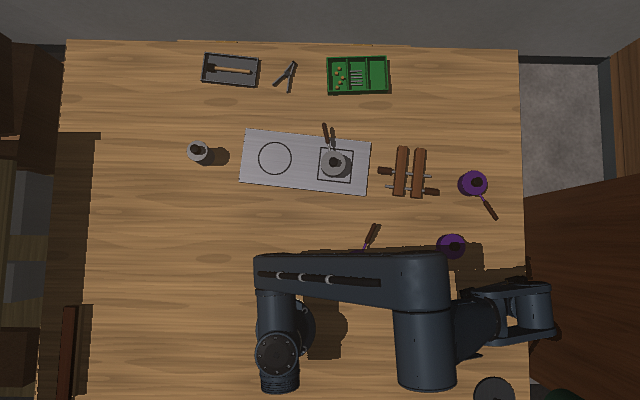

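The part meant is the grey squat pot with a side handle, at scene (284,222) and top (335,163). It stands in the square on the plate, and the ring is at scene (329,275), top (275,158). The other candidates are out: three purple look-alikes at scene (197,142), (257,120) and (334,154), and the tall pot at scene (400,320), which has no handle.

```bash
python3 - <<'E'
from h import *
C={n:dict(np.load(n+'0.npz')) for n in('scene','top')}
a=cv2.resize(C['scene']['color'][180:330,220:430],None,fx=3,fy=3,interpolation=cv2.INTER_CUBIC)
cv2.imwrite('pics/crop0.png',a)
def rg(c,box,seed):   # ring: dark pixels on the plate
    g=cv2.cvtColor(c['color'],cv2.COLOR_BGR2GRAY); x0,y0,x1,y1=box
    m=(g[y0:y1,x0:x1]<100).astype(np.uint8)
    cs,_=cv2.findContours(m,cv2.RETR_EXTERNAL,cv2.CHAIN_APPROX_NONE)
    k=max(cs,key=len); e=cv2.fitEllipse(k); return (e[0][0]+x0,e[0][1]+y0),e[1]
def tri(a,b):
    (o1,d1),(o2,d2)=a,b; A=np.stack([d1,-d2],1); s=np.linalg.lstsq(A,o2-o1,rcond=None)[0]
    p,q=o1+d1*s[0],o2+d2*s[1]; return (p+q)/2,np.linalg.norm(p-q)
B={'scene':(303,250,356,297),'top':(253,136,298,180)}
r={}
for n in B:
    r[n],ax=rg(C[n],B[n],0); print(n,'ring',r[n],ax,onz(C[n],*r[n],.012))
print('ring tri',tri(*[ray(C[n],*r[n]) for n in B]))
# knob: dark blob
K={'scene':(270,203,298,226),'top':(322,150,350,175)}; k={}
for n,(x0,y0,x1,y1) in K.items():
    g=cv2.cvtColor(C[n]['color'],cv2.COLOR_BGR2GRAY)[y0:y1,x0:x1]; m=(g<60).astype(np.uint8)
    N,l,s,ce=cv2.connectedComponentsWithStats(m); i=1+np.argmax(s[1:,4]); k[n]=ce[i]+[x0,y0]; print(n,'knob',k[n],s[i])
print('knob tri',tri(*[ray(C[n],*k[n]) for n in K]))
P=cloud(C['scene'])
for nm,(x0,y0,x1,y1) in dict(pot=(265,203,303,245),tall=(385,295,418,342),plate=(230,190,385,320)).items():
    Q=P[y0:y1,x0:x1].reshape(-1,3); Q=Q[np.isfinite(Q[:,0])]
    if nm=='plate':
        Q=Q[(Q[:,2]>.008)&(Q[:,2]<.018)]; bx=cv2.minAreaRect(Q[:,:2].astype(np.float32)); print('plate',bx,np.median(Q[:,2])); continue
    print(nm,'top z',np.nanpercentile(Q[:,2],99.5))
    for lo,hi in((.066,.08),(.085,.12),(.12,.16)):
        S=Q[(Q[:,2]>lo)&(Q[:,2]<hi)]
        if len(S)>4: print(' ',lo,len(S),S.min(0),S.max(0))
E
```

```text
Traceback (most recent call last):
cv2.error: OpenCV(4.12.0) /io/opencv/modules/imgproc/src/shapedescr.cpp:361: error: (-201:Incorrect size of input array) There should be at least 5 points to fit the ellipse in function 'fitEllipseNoDirect'
```

View pics/crop0.png

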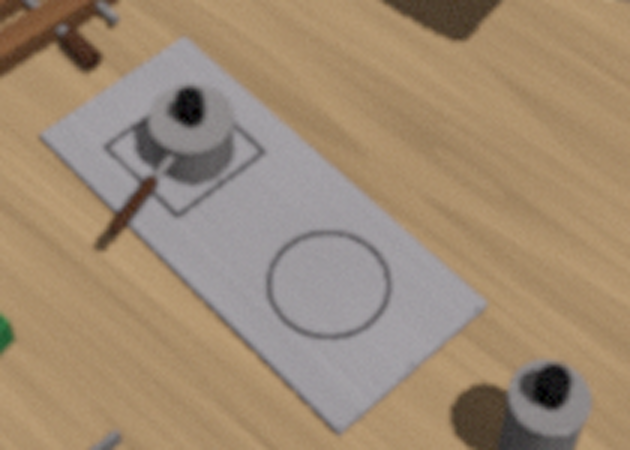

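The crop confirms it: a steel pot with a black knob (crop 190,105) and a wood-grip side handle, in the square, with the ring at crop (328,285). The dark threshold for the ring was too strict, so I'll set it relative to the plate's grey.

```bash
cat > m.py <<'E'
from h import *
def rg(c,box):
    g=cv2.cvtColor(c['color'],cv2.COLOR_BGR2GRAY).astype(float); x0,y0,x1,y1=box; g=g[y0:y1,x0:x1]
    m=(g<np.median(g)-18).astype(np.uint8)
    cs,_=cv2.findContours(m,cv2.RETR_EXTERNAL,cv2.CHAIN_APPROX_NONE)
    k=max(cs,key=len); e=cv2.fitEllipse(k); return (e[0][0]+x0,e[0][1]+y0),e[1]
def tri(a,b):
    (o1,d1),(o2,d2)=a,b; A=np.stack([d1,-d2],1); s=np.linalg.lstsq(A,o2-o1,rcond=None)[0]
    p,q=o1+d1*s[0],o2+d2*s[1]; return (p+q)/2,np.linalg.norm(p-q)
E
python3 - <<'E'
from m import *
C={n:dict(np.load(n+'0.npz')) for n in('scene','top')}
B={'scene':(303,250,356,300),'top':(253,136,298,180)}
r={}
for n in B:
    r[n],ax=rg(C[n],B[n]); print(n,'ring',r[n],ax,onz(C[n],*r[n],.012))
print('ring tri',tri(*[ray(C[n],*r[n]) for n in B]))
K={'scene':(270,203,298,226),'top':(322,150,350,175)}; k={}
for n,(x0,y0,x1,y1) in K.items():
    g=cv2.cvtColor(C[n]['color'],cv2.COLOR_BGR2GRAY)[y0:y1,x0:x1]; m=(g<60).astype(np.uint8)
    N,l,s,ce=cv2.connectedComponentsWithStats(m); i=1+np.argmax(s[1:,4]); k[n]=ce[i]+[x0,y0]; print(n,'knob',k[n],s[i],onz(C[n],*k[n],.093))
print('knob tri',tri(*[ray(C[n],*k[n]) for n in K]))
P=cloud(C['scene'])
for nm,(x0,y0,x1,y1) in dict(pot=(265,203,303,245),tall=(385,295,418,342),plate=(230,190,385,320)).items():
    Q=P[y0:y1,x0:x1].reshape(-1,3); Q=Q[np.isfinite(Q[:,0])]
    if nm=='plate':
        Q=Q[(Q[:,2]>.008)&(Q[:,2]<.018)]; bx=cv2.minAreaRect(Q[:,:2].astype(np.float32)); print('plate',bx,np.median(Q[:,2])); continue
    print(nm,'top z',np.nanpercentile(Q[:,2],99.5))
    for lo,hi in((.066,.08),(.085,.12),(.12,.16)):
        S=Q[(Q[:,2]>lo)&(Q[:,2]<hi)]
        if len(S)>4: print(' ',lo,len(S),S.min(0),S.max(0))
E
```

```text
scene ring (329.0918369293213, 274.46993255615234) (35.98772430419922, 41.58330535888672) [0.60026371 0.05586731 0.012     ]
top ring (274.4805335998535, 158.00600624084473) (32.87541198730469, 33.6056022644043) [0.59880035 0.05444746 0.012     ]
ring tri (array([0.59921261, 0.05481415, 0.00949122]), np.float64(0.0002550724518462765))
scene knob [282.32608696 215.36956522] [ 7  7 11 12 92] [ 0.5775685 -0.1530101  0.093    ]
top knob [345.93269231 166.61538462] [ 16   5  12  20 104] [ 0.55803336 -0.19872399  0.093     ]
knob tri (array([ 0.55922847, -0.19228642,  0.04349876]), np.float64(0.02436022933629039))
pot top z 0.11018637571190028
  0.066 440 [ 0.52916041 -0.1967497   0.0660894 ] [ 0.675206   -0.10854333  0.07991054]
  0.085 99 [ 0.56186356 -0.16808948  0.08588476] [ 0.59140907 -0.13640221  0.11205572]
tall top z 0.14902881482876015
  0.066 58 [0.5945989  0.28081174 0.06601431] [0.63519954 0.34124069 0.07978724]
  0.085 493 [0.56291928 0.27297872 0.08518669] [0.63705337 0.34312846 0.11964608]
  0.12 150 [0.58529016 0.29362186 0.12091625] [0.61706941 0.32251913 0.15210546]
plate ((0.5889490842819214, -0.06446123123168945), (0.4624909460544586, 0.48824456334114075), 41.550785064697266) 0.01202515869050781
```

Measured: pot axis about (0.578, -0.152), knob top z about 0.109, ring centre (0.5995, 0.055) at z about 0.01. Those agree with the sizes given. The first leg goes over towards the pot, at height.

```bash
python3 -m pendant '[{"jaw":1,"linear":[1.5,-0.9,0],"twist":0},{"jaw":1,"linear":[2.9,-1.8,0],"twist":0},{"jaw":1,"linear":[2.9,-1.8,0],"twist":0},{"jaw":1,"linear":[2.9,-1.8,0],"twist":0},{"jaw":1,"linear":[2.9,-1.8,0],"twist":0},{"jaw":1,"linear":[2.9,-1.8,0],"twist":0},{"jaw":1,"linear":[2.9,-1.8,0],"twist":0},{"jaw":1,"linear":[2.9,-1.8,0],"twist":0},{"jaw":1,"linear":[2.9,-1.8,0],"twist":0},{"jaw":1,"linear":[2.9,-1.8,0],"twist":0},{"jaw":1,"linear":[2.9,-1.8,0],"twist":0},{"jaw":1,"linear":[2.9,-1.8,0],"twist":0}]' 15
python3 -m pendant '[{"jaw":1,"linear":[2.9,-1.8,0],"twist":0},{"jaw":1,"linear":[2.9,-1.8,0],"twist":0},{"jaw":1,"linear":[1.5,-0.9,0],"twist":5},{"jaw":1,"linear":[0,0,0],"twist":5},{"jaw":1,"linear":[0,0,0],"twist":5},{"jaw":1,"linear":[0,0,0],"twist":5},{"jaw":1,"linear":[0,0,0],"twist":0},{"jaw":1,"linear":[0,0,0],"twist":0}]'
python3 - <<'E'
from h import *
c=get('wrist'); cv2.imwrite('pics/w1.png',c['color']); np.savez('w1.npz',**c); o=robot.get_obs(); print(o['position'],o['tool_rot'],o['ft_force'],c['f'],c['cx'],c['cy'])
R=c['view'][:3,:3]; print(-R.T@c['view'][:3,3],R[2])
E
```

```text
time: 1.1
position: [0.4304, -0.3161, 0.2394]
tool_rot: [0.992, 0.129, -0.0, -0.001]
ft_force: [0.5, -0.0, -0.8]
grip_width: 0.087
grip_force: 0.0
time: 1.77
position: [0.4884, -0.2557, 0.2394]
tool_rot: [0.999, -0.044, -0.0, -0.0]
ft_force: [0.6, 0.5, 0.3]
grip_width: 0.0871
grip_force: 0.0
[ 0.48843783 -0.25606011  0.23941998] [ 9.99014996e-01 -4.43720918e-02 -2.60910855e-04 -2.94994733e-04] [ 0.61641722  0.23098828 -0.93872926] 309.70691628693146 321.25813283140434 202.73895514998253
[ 0.57152044 -0.26384278  0.38408651] [-0.30139446  0.027187   -0.95311188]
```

View pics/w1.png

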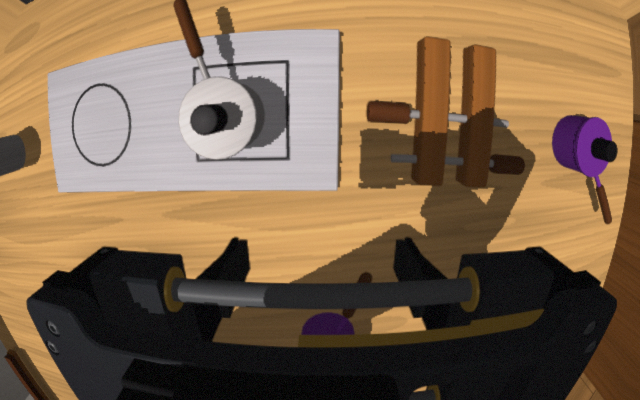

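The wrist view shows the pot's lid at about (219,118), its knob at (207,120) and the ring at (101,125). Tool y lies along the plate. I'll refine these by casting rays.

```bash
python3 - <<'E'
from m import *
c=dict(np.load('w1.npz')); im=c['color']; g=cv2.cvtColor(im,cv2.COLOR_BGR2GRAY).astype(int)
def big(m,x0,y0):
    cs,_=cv2.findContours(m.astype(np.uint8),cv2.RETR_EXTERNAL,cv2.CHAIN_APPROX_NONE); k=max(cs,key=cv2.contourArea)[:,0,:]+[x0,y0]; return k
def circ(k,z):
    Q=np.array([onz(c,u,v,z,True)[:2] for u,v in k]).astype(np.float32)
    A=np.c_[2*Q,np.ones(len(Q))]; s=np.linalg.lstsq(A,(Q**2).sum(1),rcond=None)[0]; r=np.sqrt(s[2]+s[0]**2+s[1]**2); return s[:2],r,np.std(np.hypot(*(Q-s[:2]).T))
k=big(g[78:170,66:136]<np.median(g[78:170,66:136])-25,66,78); print('ring',circ(k,.012),k.min(0),k.max(0))
k=big(g[95:145,185:232]<70,185,95); print('knob px',k.mean(0),k.min(0),k.max(0))
for z in(.1,.108): print('knob',circ(k,z))
for t in(200,215,230):
    k=big(g[65:165,172:265]>t,172,65); k=cv2.convexHull(k)[:,0]; print('lid',t,circ(k,.074),k.min(0),k.max(0))
# left side of lid edge only, triangulated heights come from scene depth
P=cloud(dict(np.load('scene0.npz')))[203:232,262:305].reshape(-1,3); Q=P[(P[:,2]>.07)&(P[:,2]<.078)]; print('lid z',np.median(Q[:,2]),cv2.minEnclosingCircle(Q[:,:2].astype(np.float32)))
E
```

```text
ring (array([0.59907626, 0.05431806]), np.float64(0.060714854083271215), np.float64(0.0005851591175834437)) [71 83] [131 166]
knob px [213.59504132 117.61983471] [191 105] [231 134]
knob (array([ 0.57427435, -0.1596445 ]), np.float64(0.01783282290354533), np.float64(0.0028732765473453463))
knob (array([ 0.57419677, -0.16257877]), np.float64(0.017330662466649667), np.float64(0.002792364365173012))
lid 200 (array([ 0.57319399, -0.15201688]), np.float64(0.0402527804138638), np.float64(0.0009095784644201218)) [179  82] [248 157]
lid 215 (array([ 0.56893145, -0.13771282]), np.float64(0.02710172619248626), np.float64(0.0026808434157084018)) [179 100] [217 154]Traceback (most recent call last):
  File "<stdin>", line 12, in <module>
  File "<stdin>", line 4, in big
ValueError: max() iterable argument is empty
```

```bash
python3 -m pendant '[{"jaw":1,"linear":[2,-2.7,0],"twist":0},{"jaw":1,"linear":[2,-2.7,0],"twist":0},{"jaw":1,"linear":[2,-2.7,0],"twist":0},{"jaw":1,"linear":[1.8,-2.7,0],"twist":0},{"jaw":1,"linear":[0,0,2],"twist":0},{"jaw":1,"linear":[0,0,3],"twist":0},{"jaw":1,"linear":[0,0,2.5],"twist":0},{"jaw":1,"linear":[0,0,0],"twist":0},{"jaw":1,"linear":[0,0,0],"twist":0}]'
python3 - <<'E'
from m import *
c=get('wrist'); np.savez('w2.npz',**c); cv2.imwrite('pics/w2.png',c['color']); print(robot.get_obs()['position'])
R=c['view'][:3,:3]; print(-R.T@c['view'][:3,3])
E
```

```text
time: 2.57
position: [0.5752, -0.1559, 0.1634]
tool_rot: [0.999, -0.045, -0.002, -0.001]
ft_force: [0.5, 0.8, -0.2]
grip_width: 0.0871
grip_force: 0.0
[ 0.57639931 -0.15660884  0.16495584]
[ 0.65863878 -0.1643129   0.30790979]
```

View pics/w2.png

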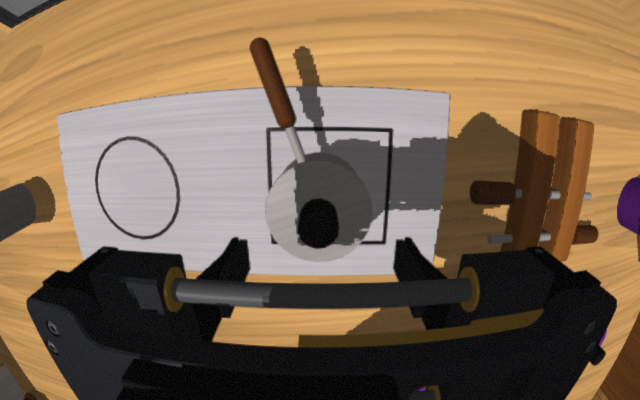

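The knob at (319,222) is centred between the fingers at (240,250) and (400,250). The lid's edges are at columns 265 and 373 and rows 153 and 262. Next I'll work out the axis, and the knob's height across the two wrist places.

```bash
python3 - <<'E'
from m import *
a,c=[dict(np.load(f'w{i}.npz')) for i in(1,2)]
for p in((265,207),(373,207),(319,153),(319,262)): print(onz(c,*p,.074,True))
g=cv2.cvtColor(c['color'],cv2.COLOR_BGR2GRAY)[190:255,290:350]; m=(g<28).astype(np.uint8)
n,l,s,ce=cv2.connectedComponentsWithStats(m); i=1+np.argmax(s[1:,4]); print('knob',s[i],ce[i]+[290,190])
k=ce[i]+[290,190]; print('at .095',onz(c,*k,.095,True))
print('tri knob blob',tri(ray(a,207,120,True),ray(c,*k,True)))
# lid left edge, seen in both views
print('tri lid left edge',tri(ray(a,179,118,True),ray(c,265,207,True)))
E
```

```text
[ 0.58449779 -0.11178862  0.074     ]
[ 0.57660914 -0.19836642  0.074     ]
[ 0.62368732 -0.15917044  0.074     ]
[ 0.53108733 -0.15048023  0.074     ]
knob [   8    9   41   49 1569] [317.95028681 223.19502868]
at .095 [ 0.57509433 -0.15401456  0.095     ]
tri knob blob (array([ 0.57389649, -0.15332139,  0.09347666]), np.float64(0.0016527866980848129))
tri lid left edge (array([ 0.5814685 , -0.10944568,  0.06564519]), np.float64(0.001129577443977529))
```

```bash
python3 -m pendant '[{"jaw":1,"linear":[0,-0.1,2],"twist":0},{"jaw":1,"linear":[0,0,2],"twist":0},{"jaw":1,"linear":[0,0,1.5],"twist":0},{"jaw":1,"linear":[0,0,0.8],"twist":0},{"jaw":1,"linear":[0,0,0.5],"twist":0},{"jaw":1,"linear":[0,0,0],"twist":0},{"jaw":1,"linear":[0,0,0],"twist":0},{"jaw":1,"linear":[0,0,0],"twist":0}]' 15
```

```text
time: 3.28
position: [0.5772, -0.1559, 0.0978]
tool_rot: [0.999, -0.046, 0.001, 0.0]
ft_force: [0.1, 0.5, -0.5]
grip_width: 0.0869
grip_force: 0.0
```

```bash
python3 -m pendant '[{"jaw":1,"linear":[0,0,0.2],"twist":0},{"jaw":0.6,"linear":[0,0,0],"twist":0},{"jaw":0.45,"linear":[0,0,0],"twist":0},{"jaw":0.3,"linear":[0,0,0],"twist":0},{"jaw":0.2,"linear":[0,0,0],"twist":0},{"jaw":0.2,"linear":[0,0,0],"twist":0},{"jaw":0.2,"linear":[0,0,0],"twist":0},{"jaw":0.2,"linear":[0,0,0],"twist":0},{"jaw":0.2,"linear":[0,0,0],"twist":0},{"jaw":0.2,"linear":[0,0,0],"twist":0}]' 15
```

```text
time: 4.12
position: [0.5763, -0.1555, 0.0945]
tool_rot: [0.999, -0.046, -0.0, 0.0]
ft_force: [0.2, 0.2, 0.2]
grip_width: 0.0349
grip_force: 0.0
```

```bash
python3 -m pendant '[{"jaw":0.1,"linear":[0,0,0],"twist":0},{"jaw":0.1,"linear":[0,0,0],"twist":0},{"jaw":0.1,"linear":[0,0,0],"twist":0},{"jaw":0.1,"linear":[0,0,0],"twist":0},{"jaw":0.1,"linear":[0,0,0],"twist":0},{"jaw":0.1,"linear":[0,0,0],"twist":0}]' 15
```

```text
time: 4.62
position: [0.5762, -0.155, 0.0946]
tool_rot: [0.999, -0.046, -0.0, -0.0]
ft_force: [0.1, 3.8, 0.6]
grip_width: 0.0296
grip_force: 15.0
```

The knob is gripped at 29.6 mm. I'll slide it gently, half way first.

```bash
python3 -m pendant '[{"jaw":0.1,"linear":[0,-0.3,0],"twist":0},{"jaw":0.1,"linear":[0,-0.6,0],"twist":0},{"jaw":0.1,"linear":[0,-0.8,0],"twist":0},{"jaw":0.1,"linear":[0,-1,0],"twist":0},{"jaw":0.1,"linear":[0.1,-1,0],"twist":0},{"jaw":0.1,"linear":[0,-1,0],"twist":0},{"jaw":0.1,"linear":[0,-1,0],"twist":0},{"jaw":0.1,"linear":[0.1,-1,0],"twist":0},{"jaw":0.1,"linear":[0,-1,0],"twist":0},{"jaw":0.1,"linear":[0,-1,0],"twist":0}]'
```

```text
time: 5.45
position: [0.5862, -0.0676, 0.0945]
tool_rot: [0.999, -0.045, -0.0, -0.0]
ft_force: [-0.9, -1.0, -2.8]
grip_width: 0.0294
grip_force: 15.0
```

```bash
python3 -m pendant '[{"jaw":0.1,"linear":[0.1,-1.2,0],"twist":0},{"jaw":0.1,"linear":[0,-1.2,0],"twist":0},{"jaw":0.1,"linear":[0,-1.2,0],"twist":0},{"jaw":0.1,"linear":[0,-1.2,0],"twist":0},{"jaw":0.1,"linear":[0.1,-1.2,0],"twist":0},{"jaw":0.1,"linear":[0,-1.2,0],"twist":0},{"jaw":0.1,"linear":[0,-1.2,0],"twist":0},{"jaw":0.1,"linear":[0,-1.2,0],"twist":0},{"jaw":0.1,"linear":[0,-1.2,0],"twist":0},{"jaw":0.1,"linear":[0,-0.8,0],"twist":0},{"jaw":0.1,"linear":[0,-0.5,0],"twist":0},{"jaw":0.1,"linear":[0,-0.3,0],"twist":0}]'
python3 -m pendant '[{"jaw":0.1,"linear":[0,0,0],"twist":0},{"jaw":0.1,"linear":[0,0,0],"twist":0},{"jaw":0.1,"linear":[0,0,0],"twist":0}]'
```

```text
time: 6.45
position: [0.5995, 0.0552, 0.0945]
tool_rot: [0.999, -0.045, -0.0, -0.0]
ft_force: [0.3, -0.5, -3.4]
grip_width: 0.0297
grip_force: 15.0
time: 6.7
position: [0.5995, 0.0541, 0.0946]
tool_rot: [0.999, -0.046, 0.0, -0.0]
ft_force: [-0.0, 0.8, -3.0]
grip_width: 0.0295
grip_force: 15.0
```

```bash
python3 - <<'E'
from m import *
c=get('wrist'); np.savez('w3.npz',**c); cv2.imwrite('pics/w3.png',c['color'])
E
```

```text
(no output)
```

View pics/w3.png

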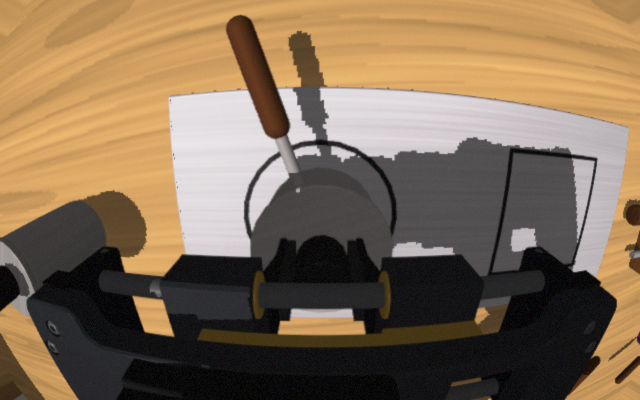

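The ring (centre about column 320, radius about 75 px) surrounds the pot, and the knob is still held between the pads. The robot's position matches the ring centre, so I'll release and retreat straight up.

```bash
python3 -m pendant '[{"jaw":0.4,"linear":[0,0,0],"twist":0},{"jaw":0.5,"linear":[0,0,0],"twist":0},{"jaw":0.6,"linear":[0,0,0],"twist":0},{"jaw":0.7,"linear":[0,0,0],"twist":0},{"jaw":0.8,"linear":[0,0,0],"twist":0},{"jaw":0.8,"linear":[0,0,0],"twist":0},{"jaw":0.8,"linear":[0,0,0],"twist":0},{"jaw":0.8,"linear":[0,0,0],"twist":0},{"jaw":0.8,"linear":[0,0,0],"twist":0},{"jaw":0.8,"linear":[0,0,0],"twist":0}]'
python3 -m pendant '[{"jaw":0.8,"linear":[0,0,-0.5],"twist":0},{"jaw":0.8,"linear":[0,0,-1.5],"twist":0},{"jaw":0.8,"linear":[0,0,-2.5],"twist":0},{"jaw":0.8,"linear":[0,0,-3],"twist":0},{"jaw":0.8,"linear":[-1,0,-3],"twist":0},{"jaw":0.8,"linear":[-3,0,-2],"twist":0},{"jaw":0.8,"linear":[-3,0,0],"twist":0},{"jaw":0.8,"linear":[-2,0,0],"twist":0},{"jaw":0.8,"linear":[0,0,0],"twist":0},{"jaw":0.8,"linear":[0,0,0],"twist":0}]'
python3 - <<'E'
from m import *
c=get('wrist'); a=c['color']; s=get('scene')['color'][130:350,180:430]; t=cv2.resize(s,None,fx=1.6,fy=1.6)
o=np.zeros((400+t.shape[0]-160,640,3),np.uint8); o[:240]=a[:240]; o[240:240+t.shape[0],:t.shape[1]]=t
np.savez('w4.npz',**c); cv2.imwrite('pics/w4.png',o)
E
```

```text
time: 7.58
position: [0.5995, 0.0543, 0.0945]
tool_rot: [0.999, -0.046, -0.0, -0.0]
ft_force: [-0.2, 0.4, 0.2]
grip_width: 0.069
grip_force: 0.0
time: 8.42
position: [0.5091, 0.0627, 0.2203]
tool_rot: [0.999, -0.045, 0.0, 0.0]
ft_force: [0.6, -0.9, -0.6]
grip_width: 0.0695
grip_force: 0.0
```

View pics/w4.png

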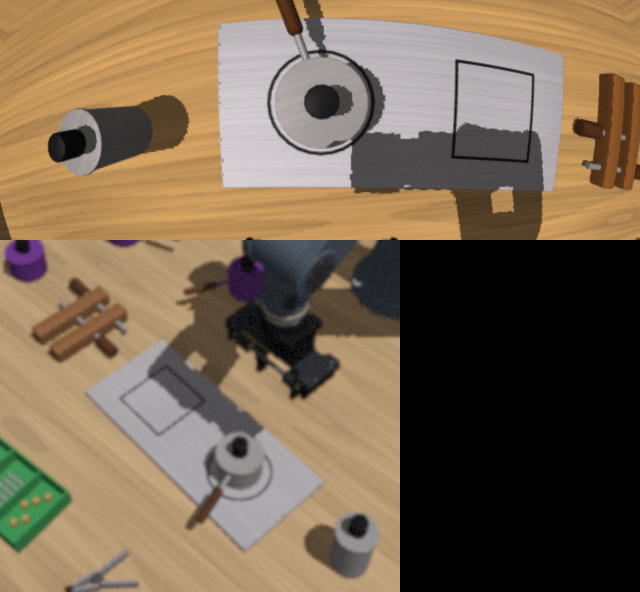

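The wrist view shows the lid at (321,102) concentric with the ring at (320,102). The pot stands upright, and the tall pot and the clamp have not moved.

```bash
python3 -c "
from rig import robot
print(robot.hand_in())"
```

```text
the job is handed in; nothing more can be done
None
```

The pot now stands centred in the ring. It slid along the plate without tipping and was let go, the tall pot and the hand screw are where they were, and the job is handed in.

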